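# Clamp the handle mould in the sprung holder

## Robot

A 6-joint arm with a two-finger parallel gripper is mounted at the origin on a cart in front of the work surface, level with it; the furniture and walls round the work are solid. World frame = base frame: x ahead of the robot, y to its left, z up, the work surface at z = 0. Lengths are in m, angles in rad, forces in N, time in s.
With the tool pointing down it reaches from about 0.25 to 0.725 m from the base axis. Payload 4 kg.
Tool frame: the origin (TCP) lies on the centre line of the jaws, within the pads' length; the fingertips stand 11 mm ahead of it and the grasp point (between the pads) lies 8 mm behind it (bot.nose_length is the distance from the TCP to the fingertips, in m); z points along the fingers, y is the direction in which the jaws open and shut (so a half turn about z gives the same grasp; the last joint's range is limited). The gripper opens to 85 mm and grips with 20 to 120 N. Pads are 22 mm wide; open, the fingers measure 114 mm over their backs; the gripper's body (76 mm by 85 mm) begins 54 mm behind the grasp point. The pads swing forward as they close: fully open they stand 13 mm farther back than shut.
Start: joints at [1.298, 0.241, 0.005, 1.335, 0, 1.571], TCP at [0.135, 0.482, 0.242] pointing down, gripper open.
Joint ranges: [-2.72, 2.72], [-1.05, 1.87], [-1.09, 1.28], [-1.99, 2.15], [-1.42, 1.44], [-3.14, 3.14]. Speed limits (rad/s): [2.79, 2.79, 3.14, 3.14, 3.14, 3.14].

## Interface

Orientations are given as a unit quaternion [x, y, z, w].
In Python, from workcell import bot gives the robot as it stands.
- The arm moves only by the tool play_rows, never from a script. Its argument "plan" is one flat list of numbers, 6 for each row, row after row: the shift along the tool's x, y, z in mm, then the turn, a rotation vector about the tool's x, y, z in rad. A call has 1 to 20 rows; each row shifts and turns the commanded pose from where the row before left it, along the tool's axes as they then stand; what a row does not reach is not made up. A row lasts 1/8 s, in which the tool goes at most 62.5 mm and 10.7 degrees, less where a joint would pass 70% of its speed; a pose out of reach is approached as far as the arm can. A call with a gripper value outside its range is refused whole. "hand" is the opening in per cent of the stroke, from 0 (shut) to 100 (fully open), set as the call begins (left out, the last holds). The fingers move at their own pace and stop on an object; the grip force is fixed at half the most. Time passes only in rows, so rows that do not move let the fingers close. It gives the time, the measured TCP pose, the force and the opening at its end, in the units of the state.
- bot.get_obs(): the state, without advancing time (a new reading comes with each control period).
- bot.camera(name): name is "scene" or "side" or "wrist"; returns a dict with "frame" (400x640x3 uint8, blue, green, red), "range_z" (400x640 float32, m along the optical axis (not along the pixel's ray), 0 where there is no reading), "K" (3x3 intrinsics, pixels), "cam_to_world" (4x4, takes a point from camera to world coordinates). Camera axes: x right, y down, z forward; pixel columns grow to the right and rows downward; lengths in m; the calibration is good to about 2 mm. A picture is of the moment at which its call begins.
- bot.job_done(): hands the job in, once; it reports no verdict.
Trained networks look in the newest picture that a camera, given by its name, has taken for a name from the list of things; names that differ only in an ending like _2 or _b are one class to them, and where a whole thing is asked for, a point or a joint stands for the part that bears it (a point fixed in the world has none). Each returns a list of dicts, best first, with "p" (0 to 1); they miss things now and then, are a little off and sometimes report something else, mostly with a low value. They report only what shows in the picture. A call takes as long as a camera call.
- bot.outline_of(query, camera): "mask" (400x640 bool, what is visible of it) and "point" ([row, column] in pixels, amid what is visible of it).
The state is a dict: "clock": time; "joint_pos": joint angles; "joint_vel": joint speeds; "tau": joint torques, N m; "eef_pos": TCP position; "tool_rot": TCP orientation; "ft_force": force on the tool from outside, world axes, zero at the start; "ft_torque": the same for the moment, N m; "grip_width": finger opening in m.
Only numpy, scipy, OpenCV 4.12 (cv2) and the standard library are available. Lean on these libraries where they do the work, as an engineer would, in place of code of your own. Each camera call takes 0.05 s, during which the arm holds its last target.

## Task

Draw the plaster handle mould out of the low plywood rack by the end that sticks out, set it down on the table clear of the rack and let go, then take it again by its middle. Press the holder's spring-loaded jaw back with the mould and lower the mould into the gap, groove upwards, so that it lies flat on the holder's base with one end under the lip of the fixed stop, clamped by the jaw, and let go. Leave the timer and the glaze jar where they stand.

Things in the scene. Friction and masses are not known exactly. Their poses are not given: they have to be found in the camera images.
- mould_center (a point): centre (half-way up, 18 mm above its underside) of the loose plaster press mould, a flat-lying block 50 mm wide (its x), 100 mm long (its y), 36 mm high (its z), about 0.22 kg, the same at both ends, with a ring-shaped groove in its top. It starts lying on the table in the rack with 44 to 53 mm of its +y end sticking out of the rack's mouth.
- rack: low plywood rack fixed to the table, 84 mm wide (x), 63 mm deep (y), 50 mm high, no floor (the mould lies on the table in it). Origin on the table; its open mouth faces +y and lies at y = +25 mm, the back wall's inner face at y = -30 mm; inside 60 mm wide and 42 mm high under an 8 mm roof, so the mould can only be drawn out along +y; it is clear when its centre is beyond y = 82 mm.
- holder: wooden sprung holder fixed to the table; origin on the table. Base plate 90 mm wide (x), y -104 to +118 mm, 8 mm thick: the mould lies on it at z = 8 mm. Fixed stop at the -y end, its face at y = -80 mm. Cheeks at x = 30 to 38 mm on both sides run from the stop to y = -56 mm, 44 mm high, so the mould must be held by its middle. Spring tubes at y = 62 to 116 mm, below z = 45 mm.
- seat (a point): point in the holder at x = 0, y = -30 mm, z = 26 mm of its frame: where the mould's centre lies when it is clamped home against the stop (mould's long axis along the holder's y, either way round). Same axes as the holder.
- sprung_jaw (a joint): travel of the spring-loaded jaw in m: 0 at rest, grows as it is pressed towards the holder's +y, stop at 0.045. About 2.4 N at 0, rising by 2 N per 10 mm; it springs back when let go. With the mould clamped home it reads 0.020; it must be pressed to about 0.032 for a level mould to pass the lip.
- jaw_face (a point): point on the jaw's flat face that looks to the holder's -y, mid-width, 65 mm above the table; at rest at y = 0 of the holder (80 mm gap to the stop). The jaw is 76 mm wide; its face rises to z = 80 mm, above the lip, so a mould held level above the lip can push it with its end. Two cheeks (x = 30 to 38 mm on both sides, up to z = 44 mm) reach 22 mm from the face towards the stop.
- timer: round white and orange kitchen timer, 64 mm across, 42 mm high, loose; origin at the centre of its underside. Leave alone.
- glaze_jar: amber glaze jar with a black lid, 53 mm across, 62 mm high, loose; origin at the centre of its underside. Leave alone.
- lip_edge (a point): middle of the edge of the steel lip on the fixed stop, at y = -68 mm, z = 55 mm of the holder. The lip overhangs the stop face by 12 mm; its underside is at z = 48 mm, its top at z = 55 mm, so the mould's top (z = 44 mm when seated) slides under it.
- chest_corner (a point): top far left corner of the fixed wooden tool chest (186 mm high, does not move) that stands to the right of the rack; its left side runs from here 220 mm back towards the robot, 15 degrees to the right of straight. Pass over or clear of it. The flat tool board nearer the robot is 12 mm high, the round wheel at the left 22 mm; the clay bag beyond the rack is tall.

How it is judged:
On the way:
1. the mould has been drawn out of the rack, set down flat on the table clear of the rack and let go (horizontal distance between mould_center and rack above 0.082 m and height (world z) of mould_center below 0.022 m and angle between mould_center's own z axis and vertical below 0.1 rad and contact force between each of the arm, the fingers and mould below 0.05 N and linear speed of mould below 0.02 m/s), for 0.2 s.
At the end, for the whole second after the job is handed in: The mould lies released and at rest on the holder's base, groove up and level (within 0.06 rad), its centre within 4 mm along the holder, 8 mm across and 3 mm in height of the seat point, in line with the holder within 0.1 rad, with the jaw pressing its end (jaw travel 16 to 24 mm, more than 2 N) (y of mould_center in the frame of seat between -0.004 and 0.004 m and x of mould_center in the frame of seat between -0.008 and 0.008 m and z of mould_center in the frame of seat between -0.003 and 0.003 m and angle between the y axis of mould_center and the y axis of seat, either way round below 0.1 rad and angle between mould_center's own z axis and vertical below 0.06 rad and value of joint sprung_jaw between 0.016 and 0.024 m and contact force between sprung_jaw and mould above 2 N and linear speed of mould below 0.01 m/s and contact force between the fingers and mould below 0.05 N); the robot touches nothing.
It fails at once if the timer or the glaze jar is shifted by more than 20 mm (distance of any of timer, glaze_jar from where it was at the start of the episode above 0.02 m).
It also fails if it takes over 54 s, if anything falls off the work surface, if the arm or the gripper's body presses on something with over 40 N, if the wrist force passes 120 N, or if a joint passes its speed limit or range.

## Working session

There is one attempt and no reset: what is moved stays moved. The work goes in short steps, Python scripts to look and compute and a tool call to move; the robot and the scene stay as the last step left them, time stands still between calls to the robot, and variables do not carry over. Pictures are saved under pics/ and viewed, and the job is handed in when it is done.

Besides the shell and the picture viewer there is one more tool, called after ">>>" by a JSON object that holds its "method" and its "body". play_rows: Moves the arm, as the interface text tells. Its arguments: {"type":"object","properties":{"plan":{"type":"array","items":{"type":"number"}},"hand":{"type":"number"}},"required":["plan"]}

```bash
ls; mkdir -p pics; cat > h.py <<'E'
import numpy as np, cv2
from workcell import bot
def pts(c):
    r=c["range_z"];K=c["K"];v,u=np.mgrid[0:400,0:640]
    P=np.stack([(u-K[0,2])/K[0,0]*r,(v-K[1,2])/K[1,1]*r,r],-1)
    T=c["cam_to_world"];W=P@T[:3,:3].T+T[:3,3]
    W[r<=0]=np.nan
    return W
E
python3 - <<'E'
from h import *
np.set_printoptions(precision=4,suppress=True)
print({k:v for k,v in bot.get_obs().items()})
for n in ["scene","side","wrist"]:
    c=bot.camera(n);cv2.imwrite(f"pics/{n}0.png",c["frame"]);np.savez(f"{n}0.npz",**c)
    print(n,c["cam_to_world"])
    for q in ["mould_center","rack","holder","sprung_jaw","timer","glaze_jar","lip_edge","chest_corner"]:
        W=pts(c)
        o=bot.outline_of(q,n)
        for d in o[:2]:
            m=d["mask"]; w=W[m];w=w[~np.isnan(w[:,0])]
            print(q,round(d["p"],2),d["point"],m.sum(),np.median(w,0) if len(w) else None)
E
```

```text
pics
{'clock': 0.0, 'joint_pos': array([ 1.298 ,  0.2414,  0.0037,  1.3352, -0.    ,  1.5708]), 'joint_vel': array([-0.0008, -0.0006,  0.0002,  0.0011, -0.0009,  0.0012]), 'tau': array([  0.0017, -37.2318,  25.2407,   0.0171,   0.0004,  -0.    ]), 'eef_pos': array([0.1345, 0.4809, 0.2414]), 'tool_rot': array([ 0.136 ,  0.9907, -0.0011, -0.0001]), 'ft_force': array([-0.5525,  1.0595, -0.3557]), 'ft_torque': array([-0.0605,  0.0411, -0.0203]), 'grip_width': 0.0852833404581022}
scene [[ 0.622  -0.5539  0.5534 -0.0094]
 [-0.783  -0.4415  0.4382 -0.2849]
 [ 0.0016 -0.7059 -0.7083  0.8604]
 [ 0.      0.      0.      1.    ]]
mould_center 0.75 [221.0, 304.7] 582 [0.5593 0.2001 0.0301]
rack 0.89 [204.1, 321.3] 829 [0.6136 0.2022 0.0495]
holder 0.62 [202.2, 255.2] 2617 [0.5399 0.3476 0.0358]
sprung_jaw 0.76 [192.0, 255.7] 685 [0.5458 0.3578 0.0453]
timer 0.6 [280.1, 298.5] 503 [0.411  0.0986 0.0283]
lip_edge 0.57 [201.1, 255.1] 2557 [0.5401 0.3476 0.0362]Traceback (most recent call last):
  File "<stdin>", line 9, in <module>
ValueError: it knows: glaze_jar, holder, jaw_face, lip_edge, mould_center, rack, seat, sprung_jaw, timer
```

```bash
python3 - <<'E'
from h import *
np.set_printoptions(precision=4,suppress=True)
for n in ["side","wrist"]:
    c=bot.camera(n);cv2.imwrite(f"pics/{n}0.png",c["frame"]);np.savez(f"{n}0.npz",**c)
    print(n,c["cam_to_world"])
    for q in ["mould_center","rack","holder","sprung_jaw","timer","glaze_jar"]:
        W=pts(c)
        o=bot.outline_of(q,n)
        for d in o[:2]:
            m=d["mask"]; w=W[m];w=w[~np.isnan(w[:,0])]
            print(q,round(d["p"],2),d["point"],m.sum(),np.median(w,0) if len(w) else None)
print(bot.outline_of("glaze_jar","scene"))
E
```

```text
side [[-0.8677  0.3566 -0.3464  0.8618]
 [ 0.4971  0.6286 -0.5981  0.6803]
 [ 0.0045 -0.6911 -0.7227  0.7636]
 [ 0.      0.      0.      1.    ]]
mould_center 0.84 [243.0, 338.4] 360 [0.5561 0.2127 0.0319]
mould_center 0.17 [259.2, 311.4] 1350 [0.6252 0.2293 0.0476]
rack 0.89 [259.3, 310.7] 1424 [0.6247 0.2297 0.0474]
holder 0.72 [297.0, 376.5] 4488 [0.5582 0.3696 0.0341]
sprung_jaw 0.64 [295.4, 376.7] 977 [0.5574 0.3724 0.0463]
timer 0.64 [200.5, 355.5] 431 [0.4325 0.1165 0.0245]
glaze_jar 0.6 [192.1, 250.7] 205 [ 0.6684 -0.0182  0.0598]
glaze_jar 0.5 [300.6, 376.0] 4557 [0.5581 0.3697 0.0335]
wrist [[ 0.2695  0.9146  0.3014  0.0576]
 [ 0.963  -0.2563 -0.0835  0.5036]
 [ 0.0009  0.3127 -0.9498  0.3745]
 [ 0.      0.      0.      1.    ]]
timer 0.59 [394.5, 140.9] 224 [0.3991 0.1231 0.0106]
[]
```

View pics/scene0.png

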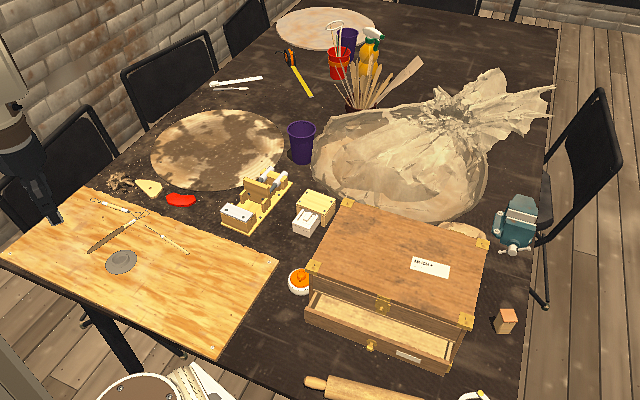

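View pics/side0.png

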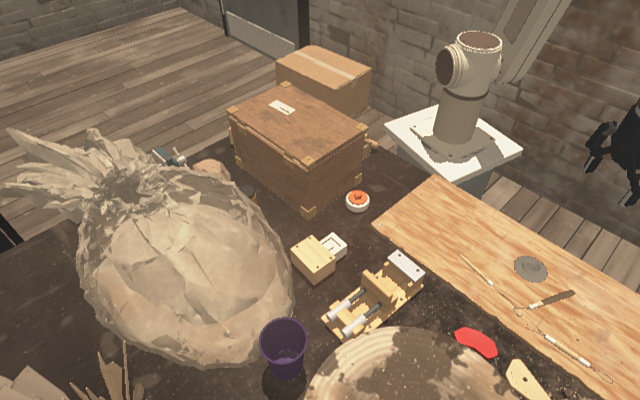

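View pics/wrist0.png

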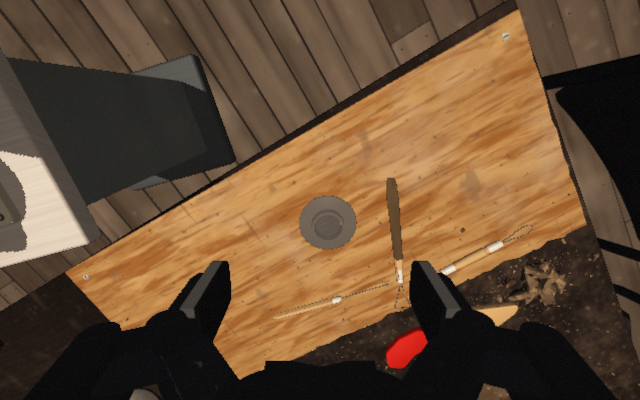

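```bash
python3 - <<'E'
from h import *
for n,(r0,r1,c0,c1) in {"scene":(150,310,200,350),"side":(180,350,280,440)}.items():
    c=np.load(f"{n}0.npz")["frame"]
    cv2.imwrite(f"pics/{n}0z.png",cv2.resize(c[r0:r1,c0:c1],None,fx=3.5,fy=3.5,interpolation=cv2.INTER_CUBIC))
# topdown map: x up, y left; 1 mm/px ; range x .35-.75, y 0..0.5
img=np.zeros((400,500,3),np.uint8);Z=np.full((400,500),-1.)
for n in ["scene","side"]:
    c=dict(np.load(f"{n}0.npz"));W=pts(c)
    m=np.isfinite(W[...,0])
    i=((0.75-W[...,0])*1000);j=((0.5-W[...,1])*1000)
    m&=(i>=0)&(i<400)&(j>=0)&(j<500)
    for a,b,z,col in zip(i[m].astype(int),j[m].astype(int),W[...,2][m],c["frame"][m]):
        if z>Z[a,b]: 
            if z<0.1:
                Z[a,b]=z;cv2.circle(img,(b,a),1,tuple(int(v) for v in col),-1)
cv2.imwrite("pics/top0.png",cv2.resize(img,None,fx=1.5,fy=1.5))
E
```

```text
(no output)
```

View pics/top0.png

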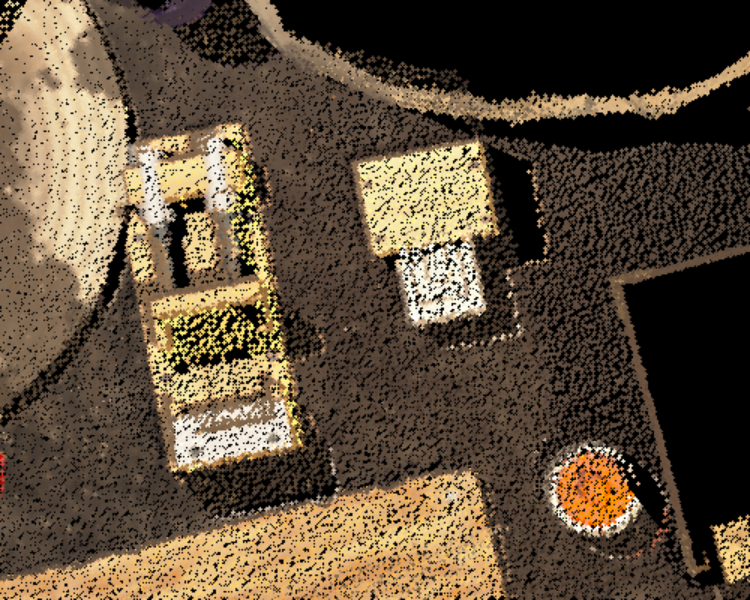

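View pics/scene0z.png

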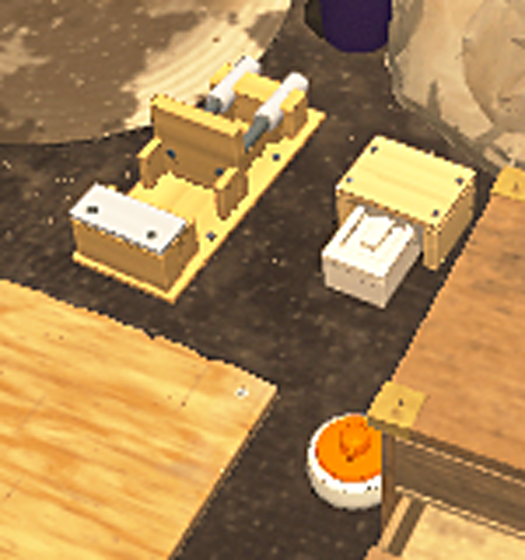

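View pics/side0z.png

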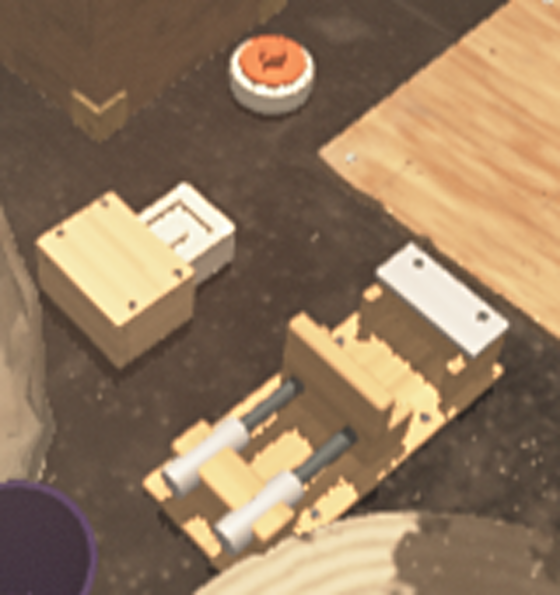

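```bash
cat >> h.py <<'E'
def rectfit(P):
    r=cv2.minAreaRect((P[:,:2]*1000).astype(np.float32)); return r
def trim(P,lo=.01):
    return P
E
python3 - <<'E'
from h import *
np.set_printoptions(precision=4,suppress=True)
for n in ["scene","side"]:
    c=dict(np.load(f"{n}0.npz"));W=pts(c);bot.camera(n)
    for q,z0,z1 in [("rack",.044,.056),("mould_center",.031,.041),("timer",.03,.05),("holder",.050,.06),("holder",.072,.088)]:
        o=bot.outline_of(q,n)
        if not o: continue
        m=cv2.dilate(o[0]["mask"].astype(np.uint8),np.ones((5,5)))>0
        m&=(W[...,2]>z0)&(W[...,2]<z1)
        P=W[m]; print(n,q,len(P),rectfit(P),P.mean(0),np.median(P[:,2]))
E
```

```text
scene rack 613 ((618.668212890625, 214.93783569335938), (66.6182632446289, 85.1797103881836), 10.446537971496582) [0.6164 0.2134 0.0502] 0.05034318521553971
scene mould_center 277 ((565.97119140625, 205.55555725097656), (60.056514739990234, 67.93558502197266), 6.720620632171631) [0.5632 0.2047 0.0354] 0.0356905983423329
scene timer 185 ((420.018310546875, 101.63932800292969), (45.80741882324219, 40.05424118041992), 85.11223602294922) [0.4205 0.1019 0.0346] 0.03222134750302608
scene holder 421 ((498.0513916015625, 352.61639404296875), (114.250732421875, 82.2655029296875), 12.101920127868652) [0.4744 0.3445 0.055 ] 0.05518748120619599
scene holder 154 ((550.5479125976562, 360.87994384765625), (16.66322135925293, 77.0299072265625), 9.11491870880127) [0.5495 0.3593 0.0787] 0.07940586236667702
side rack 918 ((618.883544921875, 217.65867614746094), (63.7596321105957, 85.9501724243164), 10.815728187561035) [0.6198 0.2197 0.0484] 0.04841395283758099
side mould_center 229 ((562.8278198242188, 216.15264892578125), (52.90845489501953, 68.6804428100586), 8.013700485229492) [0.5577 0.209  0.0341] 0.0340216124584658
side timer 61 ((425.2633361816406, 109.44038391113281), (30.704965591430664, 31.522762298583984), 47.85529327392578) [0.4267 0.1093 0.0363] 0.03779509741348741
side holder 605 ((501.9309387207031, 355.4063720703125), (117.31525421142578, 79.90666198730469), 11.626047134399414) [0.476  0.3518 0.0536] 0.05351816016340616
side holder 266 ((552.1826171875, 364.7313232421875), (14.895917892456055, 74.96331787109375), 9.78964614868164) [0.5529 0.3658 0.0775] 0.07770658252537604
```

>>> {"method": "play_rows", "body": {"plan": [-54,-15,-4,0,0,0,-54,-15,-4,0,0,0,-54,-15,-4,0,0,0,-54,-15,-4,0,0,0,-54,-15,-4,0,0,0,-54,-15,-4,0,0,0,-54,-15,-4,0,0,0,0,0,0,0,0,-0.153,0,0,0,0,0,-0.153,0,0,0,0,0,-0.153]}}

```text
clock: 3.0
eef_pos: [0.4707, 0.2782, 0.2701]
tool_rot: [-0.095, 0.995, -0.0, -0.0]
ft_force: [0.3, 0.0, 0.1]
grip_width: 0.0853
```

```bash
cat >> h.py <<'E'
from scipy.spatial.transform import Rotation as R
def state():
    o=bot.get_obs();M=R.from_quat(o["tool_rot"]).as_matrix()
    f=-M[:,0]
    print("t",round(o["clock"],2),"p",np.round(o["eef_pos"],4),"yaw(-x)",round(np.degrees(np.arctan2(f[1],f[0])),2),"z",np.round(M[:,2],3),"q",np.round(o["joint_pos"],2),"F",np.round(o["ft_force"],1),"w",round(o["grip_width"],4))
    return o,M
E
python3 - <<'E'
from h import *
state()
c=bot.camera("wrist");cv2.imwrite(f"pics/w1.png",c["frame"]);np.savez("w1.npz",**c);print(c["K"])
W=pts(c)
for q,z0,z1 in [("rack",.044,.056),("mould_center",.031,.041),("timer",.03,.05),("holder",.050,.06),("holder",.072,.088)]:
        o=bot.outline_of(q,"wrist")
        if not o: print("no",q);continue
        m=cv2.dilate(o[0]["mask"].astype(np.uint8),np.ones((5,5)))>0
        m&=(W[...,2]>z0)&(W[...,2]<z1)
        P=W[m]; 
        if len(P):print(q,o[0]["p"],len(P),rectfit(P),P.mean(0),np.median(P[:,2]))
E
```

```text
t 3.0 p [0.4707 0.2782 0.2701] yaw(-x) 10.91 z [-0. -0. -1.] q [0.53 0.33 0.19 1.44 0.   0.34] F [0.3 0.  0.1] w 0.0853
[[311.2557724    0.         319.77820244]
 [  0.         311.2557724  202.18193708]
 [  0.           0.           1.        ]]
rack 0.7 2551 ((618.2073364257812, 216.85494995117188), (64.07555389404297, 83.40978240966797), 10.53954792022705) [0.61392957 0.22146374 0.0504822 ] 0.05063249040366197
mould_center 0.95 1090 ((564.7739868164062, 211.14328002929688), (57.48859405517578, 57.34841537475586), 11.471446990966797) [0.56138237 0.20749765 0.03601291] 0.0363937659379934
timer 0.62 1074 ((424.02093505859375, 105.04049682617188), (46.69155502319336, 46.65496826171875), 6.888316631317139) [0.42347034 0.1058117  0.03399869] 0.031245069242383378
holder 0.58 2240 ((495.1074523925781, 352.8157958984375), (104.45425415039062, 79.8927993774414), 11.722755432128906) [0.46828044 0.34648161 0.05566581] 0.055702187511815326
holder 0.58 847 ((550.757568359375, 362.6870422363281), (14.272479057312012, 75.89701080322266), 10.998411178588867) [0.54959137 0.36170184 0.07939695] 0.08028517857206197
```

View pics/w1.png

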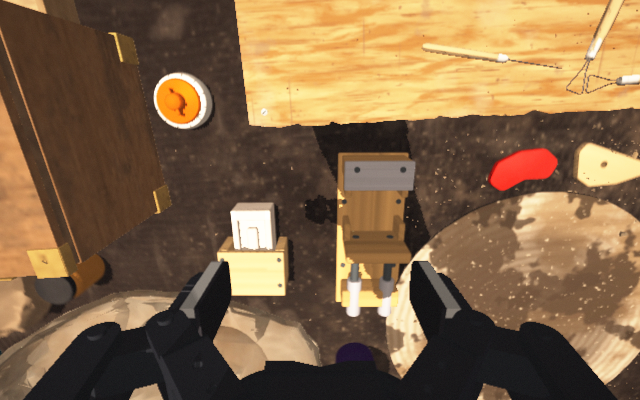

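```bash
python3 - <<'E'
from h import *
np.set_printoptions(precision=4,suppress=True)
def robust(P,name):
    # rect by percentile edges for angle scan maximizing sharpness (min area on 1-99 pct)
    best=None
    for a in np.radians(np.arange(4,18,.25)):
        u=np.array([np.cos(a),np.sin(a)]);v=np.array([-u[1],u[0]])
        s=P[:,:2]@u;t=P[:,:2]@v
        A=np.percentile(s,[1,99]);B=np.percentile(t,[1,99])
        ar=np.ptp(A)*np.ptp(B)
        if best is None or ar<best[0]: best=(ar,np.degrees(a),A,B,u*A.mean()+v*B.mean())
    print(name,len(P),"ang",round(best[1],2),"size",np.ptp(best[2]),np.ptp(best[3]),"ctr",best[4],"z",np.median(P[:,2]))
for n in ["w1","scene0","side0"]:
    c=dict(np.load(f"{n}.npz"));W=pts(c)
    X,Y,Z=W[...,0],W[...,1],W[...,2]
    f=c["frame"].astype(int);sat=f.max(-1)-f.min(-1)
    def sel(x0,x1,y0,y1,z0,z1,ex=True): return W[(X>x0)&(X<x1)&(Y>y0)&(Y<y1)&(Z>z0)&(Z<z1)&ex]
    robust(sel(.56,.68,.15,.28,.045,.056),n+" rack")
    robust(sel(.50,.60,.16,.26,.030,.041,sat<40),n+" mould")
    robust(sel(.42,.49,.28,.42,.050,.06,sat<30),n+" lip")
    robust(sel(.52,.58,.30,.42,.072,.088),n+" jaw")
    robust(sel(.42,.69,.25,.45,.004,.0115,sat>40) if 0 else sel(.52,.58,.30,.42,.072,.088),n)
E
```

```text
w1 rack 2619 ang 13.75 size 0.09074214219742505 0.07861951416204639 ctr [0.6301 0.2222] z 0.050645560265019374
w1 mould 1015 ang 11.0 size 0.051074610472612525 0.048063006904289884 ctr [0.5634 0.2076] z 0.036406128807831784
w1 lip 1948 ang 11.0 size 0.03163543717230588 0.0778530777396608 ctr [0.4603 0.3456] z 0.055728188898755776
w1 jaw 847 ang 10.5 size 0.01305640147598719 0.07383179484556382 ctr [0.5508 0.362 ] z 0.08028517857206197
w1 847 ang 10.5 size 0.01305640147598719 0.07383179484556382 ctr [0.5508 0.362 ] z 0.08028517857206197
scene0 rack 637 ang 6.25 size 0.08962078546546659 0.087068845113197 ctr [0.6304 0.2142] z 0.05038099983038169
scene0 mould 190 ang 13.75 size 0.05170061966306805 0.04667328415326272 ctr [0.5635 0.2058] z 0.03596071034700987
scene0 lip 308 ang 11.75 size 0.032887859869948355 0.07761914576924508 ctr [0.4603 0.343 ] z 0.05520419932718146
scene0 jaw 154 ang 10.75 size 0.015299725739088554 0.07526898730897782 ctr [0.5508 0.3604] z 0.07940586236667702
scene0 154 ang 10.75 size 0.015299725739088554 0.07526898730897782 ctr [0.5508 0.3604] z 0.07940586236667702
side0 rack 911 ang 10.0 size 0.06200730315974545 0.08288695238610731 ctr [0.619  0.2183] z 0.04842881379086583
side0 mould 144 ang 12.25 size 0.040837832165038446 0.04658923320553254 ctr [0.5595 0.2069] z 0.034263002121970365
side0 lip 444 ang 10.75 size 0.03313198804281858 0.07744240601194904 ctr [0.4623 0.3471] z 0.05343458190745787
side0 jaw 266 ang 10.5 size 0.014370789083075985 0.07352558596115877 ctr [0.552  0.3647] z 0.07770658252537604
side0 266 ang 10.5 size 0.014370789083075985 0.07352558596115877 ctr [0.552  0.3647] z 0.07770658252537604
```

>>> {"method": "play_rows", "body": {"plan": [-25,-29,20,0,0,0,-25,-29,20,0,0,0,-24,-29,20,0,0,0,0,0,50,0,0,0,0,0,50,0,0,0,0,0,40,0,0,0,0,0,25,0,0,0,0,0,15,0,0,0]}}

```text
clock: 4.3
eef_pos: [0.5584, 0.2065, 0.0287]
tool_rot: [-0.093, 0.996, -0.0, -0.001]
ft_force: [0.3, 0.5, -0.1]
grip_width: 0.0851
```

```bash
python3 - <<'E'
from h import *
state()
c=bot.camera("wrist");cv2.imwrite(f"pics/w2.png",c["frame"])
E
```

```text
t 4.3 p [0.5584 0.2065 0.0287] yaw(-x) 10.62 z [-0.002 -0.001 -1.   ] q [ 0.35  0.6  -0.04  0.94 -0.    0.17] F [ 0.3  0.5 -0.1] w 0.0851
```

View pics/w2.png

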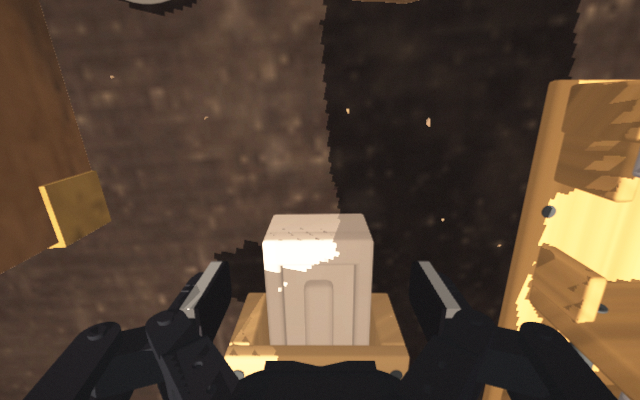

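>>> {"method": "play_rows", "body": {"plan": [0,0,12,0,0,0,0,0,0,0,0,0]}}

```text
clock: 4.6
eef_pos: [0.5592, 0.2068, 0.0182]
tool_rot: [-0.093, 0.996, -0.0, -0.0]
ft_force: [-0.6, -0.3, 0.8]
grip_width: 0.0852
```

>>> {"method": "play_rows", "body": {"hand": 0, "plan": [0,0,0,0,0,0,0,0,0,0,0,0,0,0,0,0,0,0,0,0,0,0,0,0,0,0,0,0,0,0]}}

```text
clock: 5.22
eef_pos: [0.5601, 0.207, 0.0194]
tool_rot: [-0.093, 0.996, 0.0, 0.001]
ft_force: [-0.8, -0.4, 6.3]
grip_width: 0.049
```

>>> {"method": "play_rows", "body": {"plan": [4,0,-3,0,0,0,8,0,0,0,0,0,10,0,0,0,0,0,10,0,0,0,0,0,10,0,0,0,0,0,10,0,0,0,0,0,10,0,0,0,0,0,10,0,0,0,0,0,8,0,0,0,0,0,4,0,0,0,0,0,0,0,0,0,0,0]}}

```text
clock: 6.6
eef_pos: [0.4766, 0.1912, 0.0214]
tool_rot: [-0.093, 0.996, 0.0, 0.0]
ft_force: [-0.9, -0.1, -3.5]
grip_width: 0.0494
```

```bash
python3 - <<'E'
from h import *
state()
c=bot.camera("side");cv2.imwrite(f"pics/s3.png",cv2.resize(c["frame"][150:350,240:460],None,fx=3,fy=3))
E
```

```text
t 6.6 p [0.4766 0.1912 0.0214] yaw(-x) 10.68 z [ 0.  0. -1.] q [ 0.38  0.47 -0.29  0.81 -0.    0.2 ] F [-0.9 -0.1 -3.5] w 0.0494
```

View pics/s3.png

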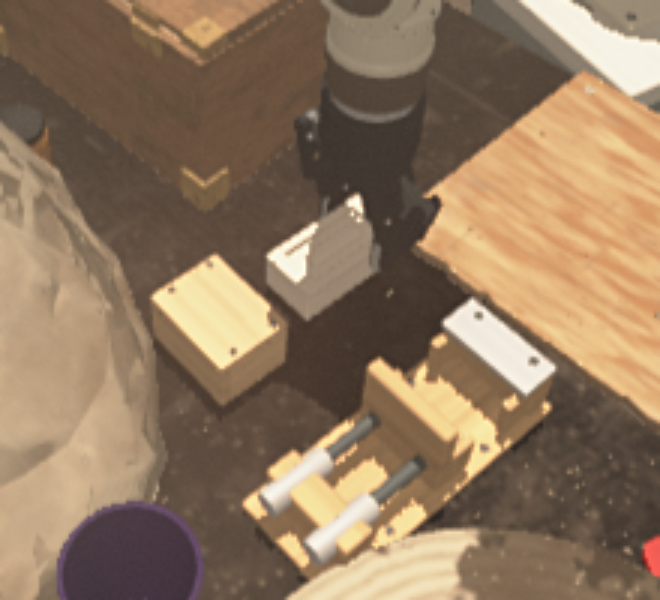

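>>> {"method": "play_rows", "body": {"plan": [0,0,2,0,0,0,0,0,1,0,0,0,0,0,0,0,0,0]}}

```text
clock: 7.02
eef_pos: [0.4774, 0.1914, 0.0194]
tool_rot: [-0.093, 0.996, 0.0, 0.001]
ft_force: [-2.0, -0.3, 6.9]
grip_width: 0.0493
```

>>> {"method": "play_rows", "body": {"hand": 100, "plan": [0,0,0,0,0,0,0,0,0,0,0,0,0,0,0,0,0,0,0,0,0,0,0,0,0,0,0,0,0,0,0,0,-20,0,0,0,0,0,-40,0,0,0,0,0,-40,0,0,0,0,0,-20,0,0,0,0,0,0,0,0,0]}}

```text
clock: 8.28
eef_pos: [0.478, 0.1917, 0.14]
tool_rot: [-0.093, 0.996, 0.001, 0.002]
ft_force: [-0.2, -0.0, -0.4]
grip_width: 0.0855
```

```bash
python3 - <<'E'
from h import *
np.set_printoptions(precision=4,suppress=True)
state()
c=bot.camera("wrist");cv2.imwrite(f"pics/w4.png",c["frame"]);np.savez("w4.npz",**c)
W=pts(c);f=c["frame"].astype(int)
for o in bot.outline_of("mould_center","wrist")[:2]:
    m=o["mask"]&np.isfinite(W[...,0]);P=W[m&(W[...,2]>.03)&(W[...,2]<.042)]
    print(o["p"],m.sum(),len(P),rectfit(P),np.median(P[:,2]))
c=bot.camera("scene");cv2.imwrite(f"pics/sc4.png",cv2.resize(c["frame"][150:310,200:350],None,fx=3.5,fy=3.5));W=pts(c)
for o in bot.outline_of("mould_center","scene")[:2]:
    m=o["mask"]&np.isfinite(W[...,0]);P=W[m&(W[...,2]>.031)&(W[...,2]<.042)]
    print(o["p"],m.sum(),len(P),rectfit(P),np.median(P[:,2]))
E
```

```text
t 8.28 p [0.478  0.1917 0.14  ] yaw(-x) 10.67 z [ 0.004  0.002 -1.   ] q [ 0.38  0.33 -0.14  1.09  0.    0.2 ] F [-0.2 -0.  -0.4] w 0.0855
0.89 7088 5208 ((504.0450744628906, 196.65899658203125), (99.92523193359375, 50.20878219604492), 10.419042587280273) 0.036274153172805204
0.62 982 500 ((504.22125244140625, 194.9004364013672), (103.22692108154297, 51.036109924316406), 10.47288990020752) 0.03566762187021977
```

View pics/w4.png

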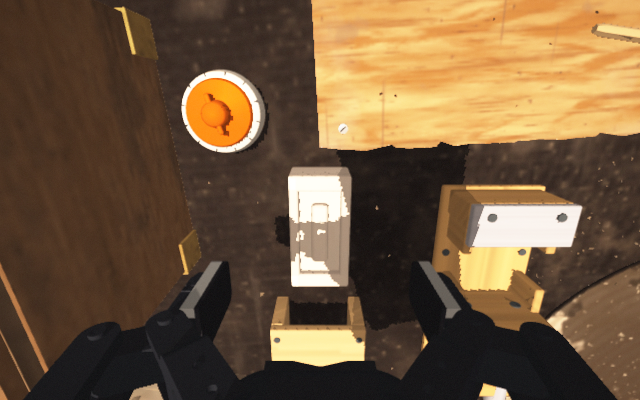

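View pics/sc4.png

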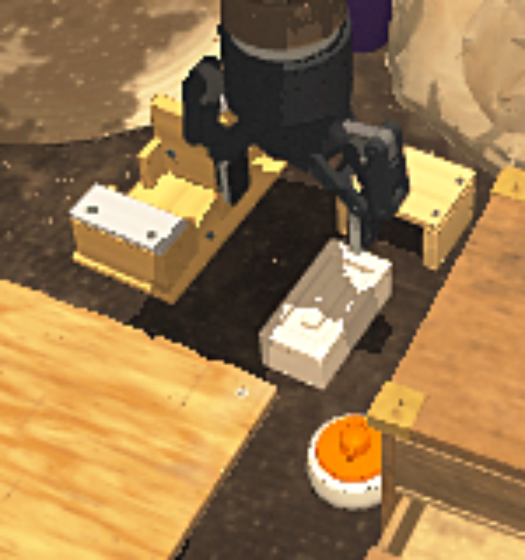

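>>> {"method": "play_rows", "body": {"plan": [-13,0,10,0,0,0,-13,0,40,0,0,0,0,0,40,0,0,0,0,0,20,0,0,0,0,0,10,0,0,0,0,0,0,0,0,0]}}

```text
clock: 9.22
eef_pos: [0.5019, 0.1958, 0.0171]
tool_rot: [-0.093, 0.996, -0.0, -0.001]
ft_force: [-0.6, -0.1, 0.4]
grip_width: 0.0852
```

>>> {"method": "play_rows", "body": {"hand": 0, "plan": [0,0,0,0,0,0,0,0,0,0,0,0,0,0,0,0,0,0,0,0,0,0,0,0,0,0,0,0,0,0]}}

```text
clock: 9.85
eef_pos: [0.5034, 0.1964, 0.0196]
tool_rot: [-0.093, 0.996, 0.0, 0.001]
ft_force: [-0.1, 0.2, 6.7]
grip_width: 0.0492
```

>>> {"method": "play_rows", "body": {"plan": [0,0,-5,0,0,0,0,0,-20,0,0,0,0,0,-40,0,0,0,0,0,-38,0,0,0,-4,30,0,0,0,0,-4,40,0,0,0,0,-4,40,0,0,0,0,-4,30,0,0,0,0,0,14,0,0,0,0,0,0,0,0,0,0,0,0,0,0,0,0]}}

```text
clock: 11.22
eef_pos: [0.4893, 0.349, 0.121]
tool_rot: [-0.092, 0.996, -0.001, -0.001]
ft_force: [0.2, 0.0, -3.0]
grip_width: 0.049
```

```bash
python3 - <<'E'
from h import *
np.set_printoptions(precision=4,suppress=True)
state()
c=bot.camera("wrist");cv2.imwrite(f"pics/w5.png",c["frame"]);np.savez("w5.npz",**c)
c=bot.camera("scene");cv2.imwrite(f"pics/sc5.png",cv2.resize(c["frame"][150:310,200:350],None,fx=3.5,fy=3.5));np.savez("sc5.npz",**c)
c=bot.camera("side");cv2.imwrite(f"pics/sd5.png",cv2.resize(c["frame"][170:350,300:460],None,fx=3.5,fy=3.3));np.savez("sd5.npz",**c)
E
```

```text
t 11.22 p [0.4893 0.349  0.121 ] yaw(-x) 10.61 z [-0.001 -0.001 -1.   ] q [ 0.62  0.51  0.08  1.14 -0.    0.43] F [ 0.2  0.  -3. ] w 0.049
```

View pics/w5.png

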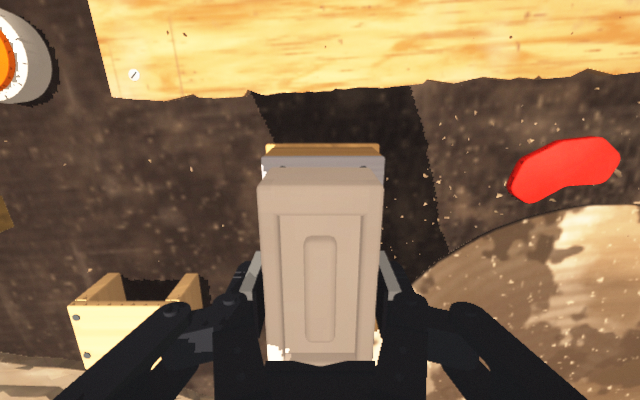

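View pics/sc5.png

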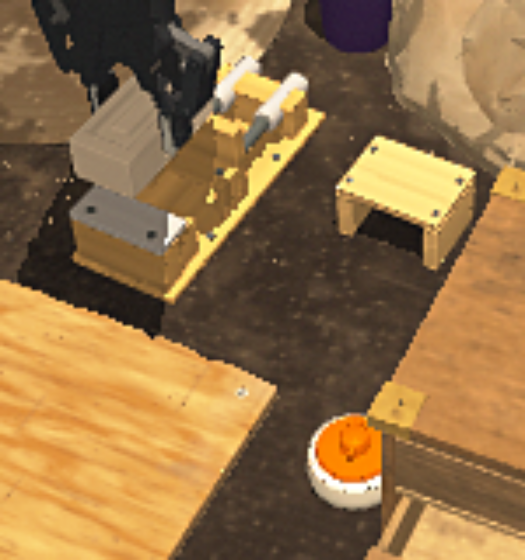

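View pics/sd5.png

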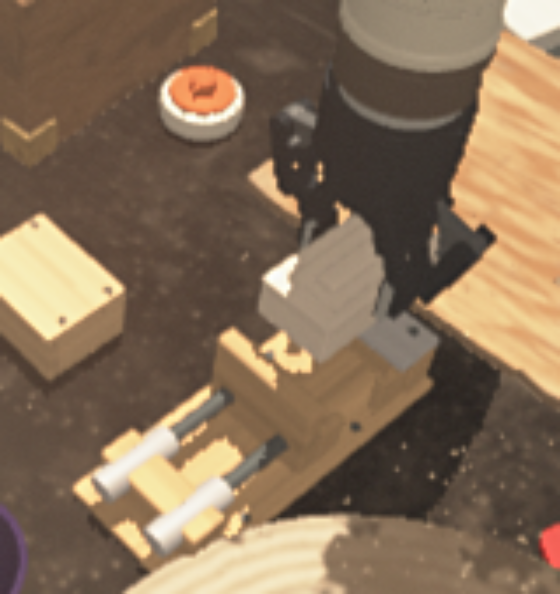

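>>> {"method": "play_rows", "body": {"plan": [0,2,15,0,0,0,0,0,15,0,0,0,0,0,11,0,0,0,-5,0,0,0,0,0,-6,0,0,0,0,0,-6,0,0,0,0,0,-6,0,0,0,0,0,-6,0,0,0,0,0,-6,0,0,0,0,0,-6,0,0,0,0,0,0,0,0,0,0,0,0,0,0,0,0,0]}}

```text
clock: 12.88
eef_pos: [0.527, 0.3592, 0.0797]
tool_rot: [-0.093, 0.996, -0.001, -0.003]
ft_force: [-9.6, -1.8, -2.6]
grip_width: 0.0489
```

```bash
cat >> h.py <<'E'
def hold():
    o,M=state();a=np.radians(10.7);u=np.array([np.cos(a),np.sin(a)]);v=np.array([-u[1],u[0]])
    d=o["eef_pos"][:2]-np.array([.5436,.361]);print("holder y",d@u*1000,"lat",d@v*1000,"F along",o["ft_force"][:2]@u)
E
cat > look.py <<'E'
import sys
from h import *
np.set_printoptions(precision=4,suppress=True)
n=sys.argv[1];hold()
c=bot.camera("side");cv2.imwrite(f"pics/sd{n}.png",cv2.resize(c["frame"][200:340,310:440],None,fx=4,fy=4,interpolation=cv2.INTER_CUBIC));np.savez(f"sd{n}.npz",**c)
c=bot.camera("wrist");cv2.imwrite(f"pics/w{n}.png",c["frame"]);np.savez(f"w{n}.npz",**c)
E
python3 look.py 6
```

```text
t 12.88 p [0.527  0.3592 0.0797] yaw(-x) 10.71 z [-0.006 -0.002 -1.   ] q [0.6  0.62 0.15 1.11 0.   0.41] F [-9.6 -1.8 -2.6] w 0.0489
holder y -16.693300284082447 lat 1.3242582645259329 F along -9.771421472601512
```

View pics/sd6.png

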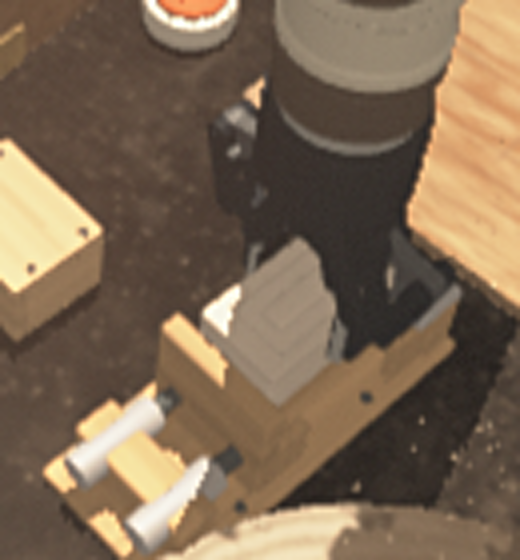

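View pics/w6.png

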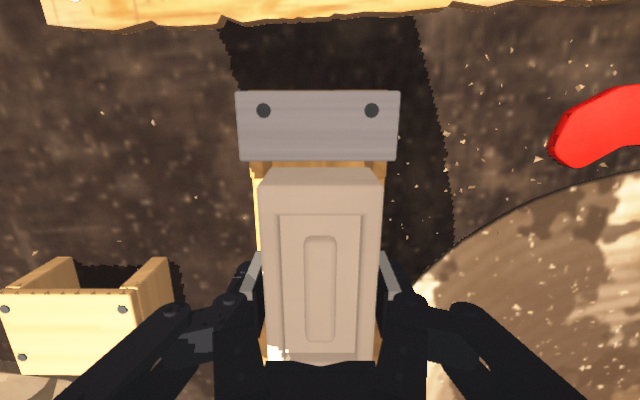

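```bash
python3 - <<'E'
from h import *
np.set_printoptions(precision=4,suppress=True)
c=dict(np.load("w6.npz"));W=pts(c)
a=np.radians(10.7);u=np.array([np.cos(a),np.sin(a)]);v=np.array([-u[1],u[0]]);O=np.array([.5436,.361])
S=(W[...,:2]-O)@u*1000;T=(W[...,:2]-O)@v*1000;Z=W[...,2]*1000
for col in (290,320,350):
    print(col,[(r,int(S[r,col]),int(Z[r,col])) for r in range(150,240,4)])
for r in (130,145):
    k=np.where((abs(Z[r]-56)<4)&(abs(T[r])<60))[0];print("lip lat",T[r,k].min(),T[r,k].max(),S[r,k].mean())
for r in (250,300): 
    k=np.where((Z[r]>88)&(Z[r]<105)&(abs(T[r])<40))[0];print("mould lat",T[r,k].min(),T[r,k].max(),Z[r,k].mean())
E
```

```text
290 [(150, -72, 55), (154, -70, 56), (158, -68, 55), (162, -58, 9), (166, -55, 8), (170, -65, 70), (174, -65, 78), (178, -65, 84), (182, -65, 90), (186, -64, 95), (190, -63, 96), (194, -61, 97), (198, -60, 97), (202, -58, 96), (206, -57, 97), (210, -55, 96), (214, -53, 96), (218, -49, 89), (222, -47, 89), (226, -46, 90), (230, -44, 91), (234, -42, 91), (238, -40, 90)]
320 [(150, -72, 56), (154, -70, 55), (158, -68, 55), (162, -58, 9), (166, -55, 8), (170, -65, 69), (174, -65, 78), (178, -65, 85), (182, -65, 92), (186, -64, 96), (190, -63, 96), (194, -62, 97), (198, -60, 97), (202, -58, 96), (206, -56, 95), (210, -55, 96), (214, -53, 96), (218, -49, 89), (222, -47, 90), (226, -45, 90), (230, -43, 89), (234, -42, 89), (238, -41, 92)]
350 [(150, -72, 55), (154, -70, 55), (158, -68, 54), (162, -58, 9), (166, -55, 7), (170, -65, 70), (174, -65, 78), (178, -65, 83), (182, -65, 91), (186, -64, 95), (190, -63, 97), (194, -61, 96), (198, -60, 96), (202, -58, 97), (206, -57, 97), (210, -55, 97), (214, -53, 95), (218, -49, 89), (222, -47, 88), (226, -45, 90), (230, -43, 89), (234, -41, 89), (238, -39, 89)]
lip lat -39.013496002074476 40.04881998730092 -82.61713357706951
lip lat -39.21894638031457 40.043760502954164 -75.28745284336215
mould lat -22.999950246293547 26.41999283851015 93.85717432140258
mould lat -23.035592376795588 26.23896712095864 94.28125041788108
```

>>> {"method": "play_rows", "body": {"plan": [-1.5,-1,0,0,0,0,0,0,6,0,0,0,0,0,8,0,0,0,0,0,8,0,0,0,0,0,8,0,0,0,0,0,8,0,0,0,0,0,6,0,0,0,0,0,4,0,0,0,0,0,0,0,0,0]}}

```text
clock: 14.1
eef_pos: [0.5288, 0.3591, 0.0322]
tool_rot: [-0.094, 0.996, -0.0, -0.002]
ft_force: [-9.8, -0.9, -0.2]
grip_width: 0.0487
```

```bash
python3 look.py 7
```

```text
t 14.1 p [0.5288 0.3591 0.0322] yaw(-x) 10.74 z [-0.005 -0.    -1.   ] q [0.6  0.67 0.11 1.01 0.   0.41] F [-9.8 -0.9 -0.2] w 0.0487
holder y -14.919680418892938 lat 0.9222211316127964 F along -9.833899598789937
```

View pics/w7.png

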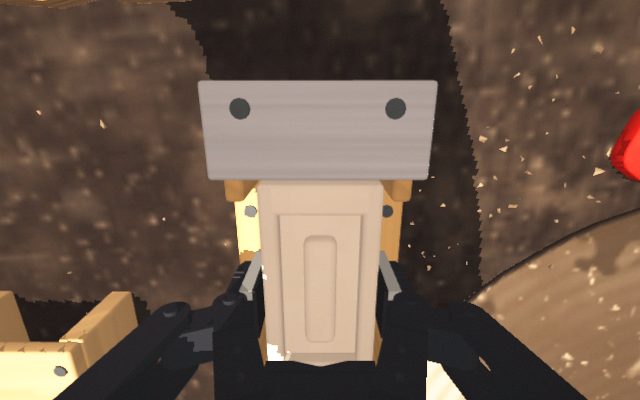

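>>> {"method": "play_rows", "body": {"plan": [0,0,2.5,0,0,0,0,0,2.5,0,0,0,0,0,1,0,0,0,0,0,0,0,0,0,0,0,0,0,0,0]}}

```text
clock: 14.82
eef_pos: [0.5293, 0.3593, 0.0277]
tool_rot: [-0.094, 0.996, 0.0, -0.002]
ft_force: [-10.7, -2.5, 6.1]
grip_width: 0.0491
```

```bash
python3 - <<'E'
from h import *
hold()
E
```

```text
t 14.82 p [0.5293 0.3593 0.0277] yaw(-x) 10.74 z [-0.003  0.    -1.   ] q [0.6  0.67 0.1  1.   0.   0.41] F [-10.7  -2.5   6.1] w 0.0491
holder y -14.375744589959004 lat 0.9955212325354323 F along -10.999013656170451
```

>>> {"method": "play_rows", "body": {"plan": [3,0,-1,0,0,0,4,0,0,0,0,0,4,0,0,0,0,0,3,0,0,0,0,0,2,0,0,0,0,0,1,0,0,0,0,0,0,0,0,0,0,0]}}

```text
clock: 15.7
eef_pos: [0.5138, 0.3564, 0.0278]
tool_rot: [-0.093, 0.996, 0.0, -0.001]
ft_force: [-6.6, -0.2, -1.1]
grip_width: 0.0489
```

```bash
python3 look.py 8
```

```text
t 15.7 p [0.5138 0.3564 0.0278] yaw(-x) 10.72 z [-0.001  0.001 -1.   ] q [0.61 0.65 0.05 0.98 0.   0.42] F [-6.6 -0.2 -1.1] w 0.0489
holder y -30.095591376025205 lat 0.9751257881501375 F along -6.565548655886495
```

View pics/sd8.png

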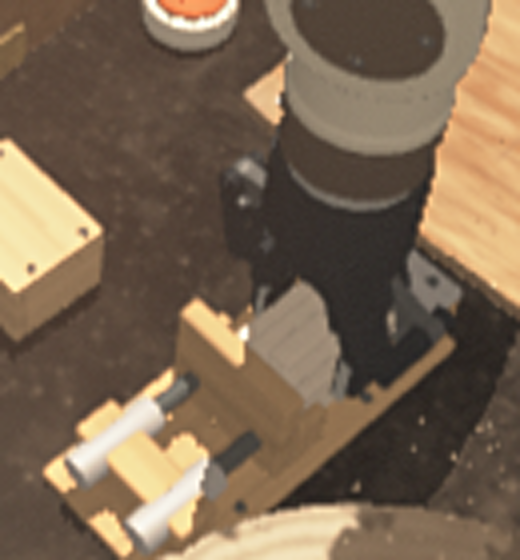

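>>> {"method": "play_rows", "body": {"plan": [1,0,1,0,0,0,1,0,0,0,0,0,1,0,0,0,0,0,0,0,0,0,0,0,0,0,0,0,0,0]}}

```text
clock: 16.42
eef_pos: [0.5138, 0.3564, 0.0277]
tool_rot: [-0.093, 0.996, 0.001, 0.003]
ft_force: [4.6, 0.4, 3.3]
grip_width: 0.0487
```

```bash
python3 - <<'E'
from h import *
hold()
E
```

```text
t 16.43 p [0.5138 0.3564 0.0277] yaw(-x) 10.66 z [ 0.005  0.002 -1.   ] q [ 0.61  0.64  0.04  0.97 -0.    0.42] F [4.6 0.4 3.3] w 0.0487
holder y -30.154154328470717 lat 1.0137990597102786 F along 4.626513103920622
```

>>> {"method": "play_rows", "body": {"hand": 100, "plan": [-1,0,0,0,0,0,0,0,0,0,0,0,0,0,0,0,0,0,0,0,0,0,0,0,0,0,0,0,0,0,0,0,0,0,0,0,0,0,-10,0,0,0,0,0,-30,0,0,0,0,0,-40,0,0,0,0,0,-40,0,0,0,0,0,-40,0,0,0,0,0,0,0,0,0]}}

```text
clock: 17.92
eef_pos: [0.5146, 0.3572, 0.1919]
tool_rot: [-0.093, 0.996, 0.002, 0.004]
ft_force: [0.1, -0.0, -1.1]
grip_width: 0.0854
```

```bash
python3 look.py 9; python3 - <<'E'
from h import *
np.set_printoptions(precision=4,suppress=True)
c=bot.camera("wrist");W=pts(c)
a=np.radians(10.7);u=np.array([np.cos(a),np.sin(a)]);v=np.array([-u[1],u[0]]);O=np.array([.5436,.361])
S=(W[...,:2]-O)@u*1000;T=(W[...,:2]-O)@v*1000;Z=W[...,2]*1000
o=bot.outline_of("mould_center","wrist")[0];m=o["mask"]&(Z>38)&(Z<50)
print(o["p"],m.sum(),"y",np.percentile(S[m],[1,99]),"x",np.percentile(T[m],[1,99]),"z",np.median(Z[m]),rectfit(W[m]))
A=np.c_[S[m],T[m],np.ones(m.sum())];print("tilt",np.linalg.lstsq(A,Z[m],rcond=None)[0])
b=(Z>74)&(Z<86)&(abs(T)<45)&(S>-20)&(S<70);print("jaw top y",np.percentile(S[b],[2,98]))
l=(Z>51)&(Z<59)&(abs(T)<45)&(S<-60)&(S>-110);print("lip y",np.percentile(S[l],[1,99]))
for q in ["timer"]:
  for n in ["wrist","scene"]:
    if n=="scene": c=bot.camera(n);W=pts(c)
    o=bot.outline_of(q,n)
    if o: print(q,n,o[0]["p"],np.nanmedian(W[o[0]["mask"]],0))
E
```

```text
t 17.93 p [0.5146 0.3572 0.1919] yaw(-x) 10.67 z [ 0.008  0.006 -1.   ] q [0.61 0.51 0.27 1.32 0.   0.42] F [ 0.1 -0.  -1.1] w 0.0854
holder y -29.220480171707372 lat 1.6467378531111903 F along 0.04925882046840082Traceback (most recent call last):
  File "<stdin>", line 6, in <module>
IndexError: list index out of range
```

View pics/w9.png

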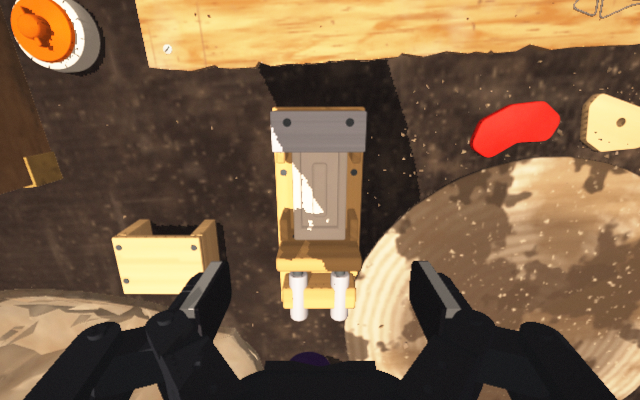

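View pics/sd9.png

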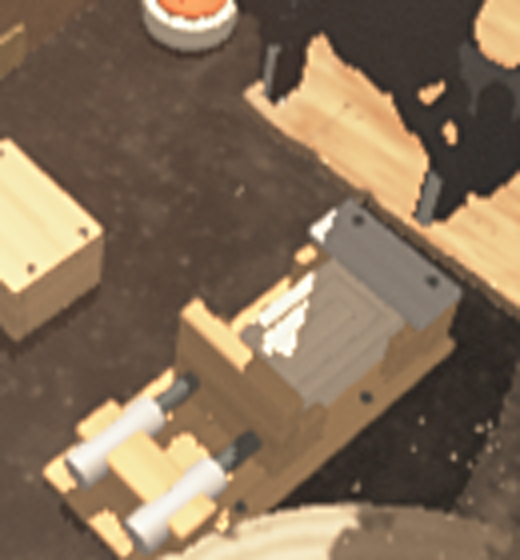

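Mould lies under the lip (lip edge row 151) and against the jaw (row 240), groove up. I'll check the numbers.

```bash
python3 - <<'E'
from h import *
np.set_printoptions(precision=4,suppress=True)
c=bot.camera("wrist");W=pts(c)
a=np.radians(10.7);u=np.array([np.cos(a),np.sin(a)]);v=np.array([-u[1],u[0]]);O=np.array([.5436,.361])
S=(W[...,:2]-O)@u*1000;T=(W[...,:2]-O)@v*1000;Z=W[...,2]*1000
m=np.zeros((400,640),bool);m[156:240,285:355]=1
m&=(Z>33)&(Z<50)&(abs(T)<30)&(S>-75)&(S<25)
print(m.sum(),"y",np.percentile(S[m],[1,99]),"z",np.median(Z[m]))
t=m&(Z>41);mid=(S>-60)&(S<-5)&t;print("x",np.percentile(T[mid],[.5,99.5]))
A=np.c_[S[t],T[t],np.ones(t.sum())];print("tilt",np.linalg.lstsq(A,Z[t],rcond=None)[0])
for s in (-60,-45,-30,-15,0):
    k=mid&(abs(S-s)<5)
    if k.sum():print(s,np.percentile(T[k],[1,99]))
b=(Z>74)&(Z<86)&(abs(T)<45)&(S>-20)&(S<70);print("jaw top y",np.percentile(S[b],[2,98]))
l=(Z>51)&(Z<59)&(abs(T)<45)&(S<-60)&(S>-110);print("lip y",np.percentile(S[l],[1,99]),"x",np.percentile(T[l],[1,99]))
c=bot.camera("scene");W=pts(c);o=bot.outline_of("timer","scene")
if o: print(o[0]["p"],np.nanmedian(W[o[0]["mask"]],0))
E
```

```text
4515 y [-63.597   13.9482] z 43.4122493900157
x [-23.606   26.1324]
tilt [ 0.0021  0.0032 44.524 ]
-60 [-29.6775  25.7773]
-45 [-23.58    26.1242]
-30 [-23.0618  25.5924]
-15 [-23.5395  26.0779]
jaw top y [20.7846 34.4425]
lip y [-100.7565  -67.375 ] x [-38.6168  39.3779]
0.65 [0.4112 0.0991 0.0288]
```

```bash
python3 -c "
from workcell import bot
print(bot.job_done(), bot.get_obs()['clock'])"
```

```text
the job is handed in; nothing more can be done
the job is handed in; nothing more can be done
```

The mould is clamped in the holder, groove up, with its end under the lip. I handed the job in at about 18 s of the 54 s; no verdict was reported.

**How it went:** I drew the mould out by its protruding end, set it down with its centre about 109 mm from the rack and let go. I then took it again by its middle and pressed the jaw back to about 35 mm with the mould held level above the lip. After lowering it to the base, I slid it against the fixed stop; the wrist force changed sign, which confirms contact. Then I released it and moved clear.

**Last checks, from the wrist camera and the force sensor:**

| Check | Measured | Allowed |
|---|---|---|
| Jaw travel | about 20–21 mm | 16–24 mm |
| Mould centre across the holder | about 1.2 mm off | within 8 mm |
| Mould top height | 44–44.5 mm (44 mm when seated) | within 3 mm |
| Tilt | about 0.003 rad | below 0.06 rad |
| Force on the tool after release | about 1 N (sensor drift) | no contact |

- **Timer:** it has not moved.
- **Glaze jar:** I did not re-measure it after the moves. The arm stayed well away from it.
- **Failed check:** the detector did not find the seated mould in the last wrist picture, so I measured it directly from the depth image instead.

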